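Roll a dowel across the straightness board

ROBOT

A 7-joint arm with a two-finger parallel gripper is mounted at the origin on a cart in front of the work surface, level with it; the furniture and walls round the work are solid. World frame = base frame: x ahead of the robot, y to its left, z up, the work surface at z = 0. Lengths are in m, angles in rad, forces in N, time in s.
With the tool pointing down it reaches from about 0.425 to 0.95 m from the base axis. Payload 4.7 kg.
Tool frame: the origin (TCP) lies on the centre line of the jaws, within the pads' length; the fingertips stand 17 mm ahead of it and the grasp point (between the pads) lies 2 mm behind it; z points along the fingers, y is the line along which they close (so a half turn about z gives the same grasp; the last joint's range is limited). The gripper opens to 85 mm and grips with 20 to 120 N. Pads are 22 mm wide; open, the fingers measure 114 mm over their backs; the gripper's body (76 mm by 85 mm) begins 54 mm behind the grasp point. The pads swing forward as they close: fully open they stand 13 mm farther back than shut.
Start: joints at [-1.207, 0.469, -0.049, 1.532, 0.024, 1.141, -0.082], TCP at [0.258, 0.624, 0.248] pointing down, gripper open.
Joint ranges: [-2.59, 2.59], [-0.33, 1.99], [-1.39, 1.29], [0.1, 2.45], [-1.04, 4.18], [0.21, 1.99], [-2.66, 2.66]. Speed limits (rad/s): [2.57, 2.57, 3.14, 3.14, 3.14, 3.14, 3.14].

INTERFACE

Orientations are given as a 3x3 rotation matrix whose columns are the frame's x, y, z axes.
In Python, from station import bot gives the robot as it stands. The module is installed in compiled form; this text tells all that it offers.
- The arm moves only by the shell command python3 -m creep 'ROWS' [FORCE]. ROWS is a JSON object of lists of equal length, an entry for each row: "translation": the shift along the tool's x, y, z in mm, a list of three; "delta_rot": the turn, a rotation vector about the tool's x, y, z in rad, a list of three; "claw": the finger opening in mm, from 0 to 85.4. In form: {"translation": [[x, y, z], ...], "delta_rot": [[ax, ay, az], ...], "claw": [claw, ...]}. A call has 1 to 8 rows; each row shifts and turns the commanded pose from where the row before left it, along the tool's axes as they then stand; what a row does not reach is not made up. A row lasts 1/10 s, in which the tool goes at most 50 mm and 8.59 degrees, less where a joint would pass 70% of its speed; a pose out of reach is approached as far as the arm can. A call is refused whole if a number of a shift passes 50 or a number of a turn 0.15, either way. A call with a gripper value outside its range is refused whole. The fingers move at their own pace and stop on an object; FORCE is the grip in N (left out, the last holds). Time passes only in rows, so rows that do not move let the fingers close. It gives the time, the measured TCP pose, the force, the opening and the grip force at its end, in the units of the state.
- bot.get_state(): the state, without advancing time (a new reading comes with each control period).
- bot.get_image(name): name is "scene" or "top" or "wrist"; returns (picture, depth): 400x640x3 uint8, red, green, blue; 400x640 float32, m along the optical axis (not along the pixel's ray), 0 where there is no reading.
- bot.get_calibration(name): a dict with "camera_matrix" (3x3 intrinsics, pixels), "dist_coeffs" ([k1, k2, p1, p2, k3] as OpenCV has them; the pictures are not rectified), "xyz" and "rotation" of the camera in the world; the wrist camera has in their place "tool_from_camera" (4x4, takes a point from camera to tool coordinates, whose origin is the TCP and whose axes are the flange's). Camera axes: x right, y up, looking along -z (the intrinsics and any distortion apply to the point x, -y, -z); pixel columns grow to the right and rows downward; lengths in m; the calibration is good to about 2 mm. A picture is of the moment at which its call begins: read the wrist's pose just before it. get_calibration takes no time and is no camera call.
- bot.close_job(): hands the job in; it is judged then, once.
The state is a dict: "time_s": time; "q": joint angles; "joint_vel": joint speeds; "effort": joint torques, N m; "ee_pos": TCP position; "tool_rot": TCP orientation; "contact_force": force on the tool from outside, world axes, zero at the start; "torque": the same for the moment, N m; "width": opening from 0.0 (shut) to 1.0 (fully open); "grip_force": force on a finger pad.
Only numpy, scipy, OpenCV 4.12 (cv2) and the standard library are available. Lean on these libraries where they do the work, as an engineer would, in place of code of your own. Each camera call takes 0.05 s, during which the arm holds its last target. There are 200 camera calls.

TASK

Check the dowel for straightness: with your fingertips on top of it, roll it across the rubber-faced board to the red band, stop it there so that it lies along the band with its middle on the red, and take your hand away. It must really roll, at least most of a turn, not be skidded along, and it must never be lifted off the board. Leave the tools and other things around it where they are.

Things in the scene. Friction and masses are not known exactly. Their poses are not given: they have to be found in the camera images.
- roll_board: plywood board faced with black rubber, fixed to the bench, 210 x 320 mm, top face at z = 0.012. Origin: centre of its underside; x points to the far side (the way to roll), y runs along the band, z up. A red band 30 mm wide is painted across it, parallel to y, its middle line at x = +45 mm in this frame.
- band (a point): centre of the red band, on the board's top face (axes as the board's)
- dowel: plain beech dowel, cylinder 16 mm in diameter, 220 mm long, 50 g, lying on the rubber short of the band, within 0.06 rad of parallel to it. y axis along the rod. Its origin lies on the skin opposite the pencil line and goes round as it rolls: use dowel_mid for its place. Friction about 0.6; rolled from its top it goes half as far as the fingertips; let go, it stays put.
- dowel_mid (a point): middle of the dowel, on its axis: 8 mm above the rubber and 8 mm below the dowel's top while it lies on the board
- dowel_line (a point): point half way along the black pencil line that runs the length of the dowel, on its skin, 8 mm from the axis; on top at the start, it comes round again after 50 mm of rolling
- tape_measure: yellow tape measure, 67 x 77 x 31 mm, beside the board's right end; a bystander
- sanding_block: orange-brown cork sanding block, 64 x 112 x 36 mm, beside the board's left end; a bystander
- try_square: try square, dark wooden stock and steel blade, 161 x 110 x 17 mm, lying flat to the left; a bystander
- screw_tin: open round tin of screws, 73 mm across, 54 mm high, behind the board; a bystander
- hammer: hammer with wooden handle, 288 mm long, lying near the bench's front edge to the left; a bystander
There are look-alikes about, which are no part of the job. Of the things that look like the dowel, the smaller one is meant.

How it is judged:
By the outcome, as a careful person would: the job done as asked, in the order asked, and still so for the second after the job is handed in, with the robot touching nothing.
It also fails if it takes over 58 s, if anything falls off the work surface, if the arm or the gripper's body presses on something with over 40 N, if the wrist force passes 120 N, or if a joint passes its speed limit or range.

## Working session

There is one attempt and no reset: what is moved stays moved. The work goes in short steps, Python scripts to look and compute and a shell command to move; the robot and the scene stay as the last step left them, time stands still between calls to the robot, and variables do not carry over. Pictures are saved under pics/ and viewed, at most 10 in all, crops included, and the job is handed in when it is done.

```bash
mkdir -p pics
cat > h.py <<'E'
import numpy as np, cv2
from station import bot
def cam(name):
    s=bot.get_state(); c=bot.get_calibration(name); im,d=bot.get_image(name)
    if name=="wrist":
        T=np.eye(4);T[:3,:3]=s["tool_rot"];T[:3,3]=s["ee_pos"];T=T@np.array(c["tool_from_camera"])
    else:
        T=np.eye(4);T[:3,:3]=c["rotation"];T[:3,3]=c["xyz"]
    return im,d,np.array(c["camera_matrix"]),np.array(c["dist_coeffs"]),T
def world(C,uv,z=None):
    im,d,K,D,T=C; uv=np.array(uv,float).reshape(-1,2)
    p=cv2.undistortPoints(uv[:,None],K,D)[:,0]
    r=np.c_[p[:,0],-p[:,1],-np.ones(len(p))]
    if z is None:
        w=d[uv[:,1].astype(int),uv[:,0].astype(int)][:,None]
        return (r*w)@T[:3,:3].T+T[:3,3]
    R=r@T[:3,:3].T
    return T[:3,3]+R*((z-T[2,3])/R[:,2:])
E
python3 - <<'E'
from h import *
for n in("scene","top"):
    C=cam(n); cv2.imwrite(f"pics/{n}0.png",C[0][...,::-1]); np.savez(f"{n}0.npz",*C)
s=bot.get_state();print(s["tool_rot"],s["contact_force"],s["time_s"],s["width"])
E
```

```text
[[-9.23855203e-01  3.82741641e-01 -6.32666538e-04]
 [ 3.82742160e-01  9.23853686e-01 -1.67521868e-03]
 [-5.66846354e-05 -1.78980766e-03 -9.99998397e-01]] [-0.47611703  0.94382032 -0.09585954] 0.1 1.005037563469634
```

View pics/top0.png

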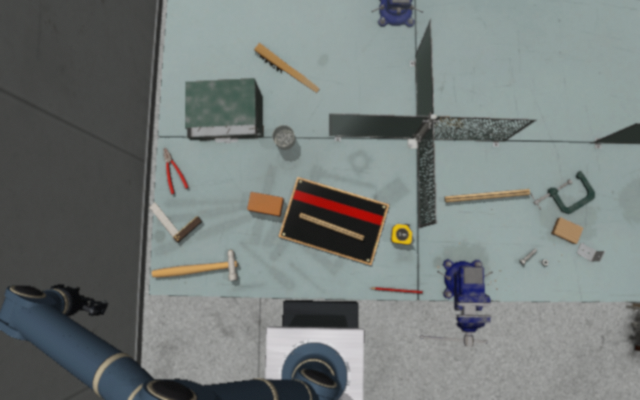

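View pics/scene0.png

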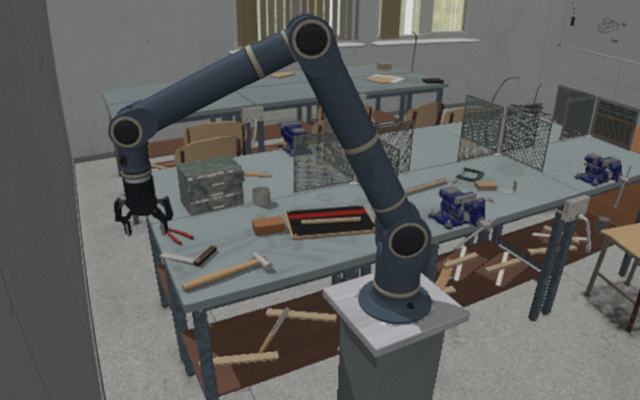

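The top view shows the board with corners near (300,179), (388,207), (373,265) and (280,237), and the red band from about (295,195) to (383,217). Two things look like the dowel: the rod on the board at (300,215)-(363,239), and a longer, thicker one at (445,200)-(530,192), off the board to the right. The smaller one, on the rubber, is the one meant. I'll confirm it in a crop.

Run:
```python
from h import *
z=np.load("top0.npz");C=[z[k] for k in z.files]
crop=C[0][165:280,265:425,::-1]
cv2.imwrite("pics/crop0.png",cv2.resize(crop,None,fx=5,fy=5,interpolation=cv2.INTER_CUBIC))
print("board",world(C,[(300,179),(388,207),(373,265),(280,237)],.012).round(3))
w=world(C,[(300,215),(363,239),(445,200),(530,192)],.02).round(3);print(w,np.linalg.norm(w[0]-w[1]),np.linalg.norm(w[2]-w[3]))
# rod segmentation
hsv=cv2.cvtColor(C[0],cv2.COLOR_RGB2HSV);m=np.zeros((400,640),bool)
m[205:250,293:370]=True
b=m&(hsv[...,2]>110)&(hsv[...,0]>8)&(hsv[...,0]<30)
n,l,st,ce=cv2.connectedComponentsWithStats(b.astype(np.uint8));print(st,ce)
```

```text
board [[ 0.639  0.056  0.012]
 [ 0.549 -0.237  0.012]
 [ 0.358 -0.189  0.012]
 [ 0.445  0.118  0.012]]
[[ 0.518  0.053  0.02 ]
 [ 0.442 -0.155  0.02 ]
 [ 0.574 -0.424  0.02 ]
 [ 0.604 -0.709  0.02 ]] 0.22144976857066254 0.28657459761814197
[[     0      0    640    400 255612]
 [   300    213     64     27    304]
 [   293    239     33     11     84]] [[319.49000829 199.45366415]
 [331.17434211 225.93092105]
 [307.6547619  244.8452381 ]]
```

View pics/crop0.png

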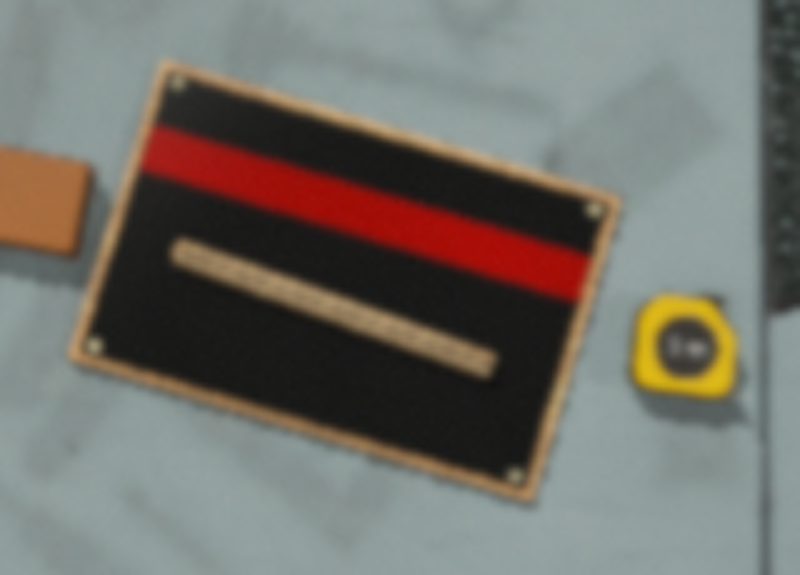

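The crop confirms it. The rod on the rubber (crop (170,250)-(497,365)) measures 221 mm, matching the 220 mm dowel; the other measures 287 mm. Next I'll go above it.

```bash
python3 -m creep '{"translation":[[-29,-33,0],[-29,-33,0],[-29,-33,0],[-29,-33,0],[-29,-33,0],[-29,-33,0],[-29,-33,0],[-29,-33,0]],"delta_rot":[[0,0,0],[0,0,0],[0,0,0],[0,0,0],[0,0,0],[0,0,0],[0,0,0],[0,0,0]],"claw":[80,80,80,80,80,80,80,80]}' 20; python3 -m creep '{"translation":[[-29,-33,0],[-29,-33,0],[-29,-33,0],[-29,-33,0],[-29,-33,0],[-29,-33,0],[-29,-33,0],[-20,-20,0]],"delta_rot":[[0,0,0],[0,0,0],[0,0,0],[0,0,0],[0,0,0],[0,0,0],[0,0,0],[0,0,0]],"claw":[80,80,80,80,80,80,80,80]}'; python3 -c "
from h import *
print(bot.get_calibration('wrist'))"
```

```text
time_s: 0.9
ee_pos: [0.3717, 0.289, 0.2481]
tool_rot: [[-0.924, 0.383, -0.0], [0.383, 0.924, -0.0], [0.0, -0.0, -1.0]]
contact_force: [0.8, 0.6, 0.5]
width: 0.933
grip_force: 0.0
time_s: 1.7
ee_pos: [0.4816, -0.0298, 0.2483]
tool_rot: [[-0.922, 0.386, 0.0], [0.386, 0.922, -0.001], [-0.0, -0.001, -1.0]]
contact_force: [0.1, 0.1, 0.2]
width: 0.936
grip_force: 0.0
{'camera_matrix': array([[335.46099204,   0.        , 323.18906867],
       [  0.        , 335.46099204, 204.11125929],
       [  0.        ,   0.        ,   1.        ]]), 'dist_coeffs': array([-0.01924518,  0.        ,  0.        ,  0.        ,  0.        ]), 'tool_from_camera': array([[-3.14048734e-04,  9.58563328e-01,  2.84879356e-01,
         7.38593791e-02],
       [ 9.99999949e-01,  2.86780455e-04,  1.37431829e-04,
         6.13039801e-04],
       [ 5.00392800e-05,  2.84879385e-01, -9.58563370e-01,
        -1.25582344e-01],
       [ 0.00000000e+00,  0.00000000e+00,  0.00000000e+00,
         1.00000000e+00]])}
```

Run:
```python
from h import *
C=cam("wrist"); cv2.imwrite("pics/w1.png",C[0][...,::-1]); np.savez("w1.npz",*C)
```

```text
(no output)
```

View pics/w1.png

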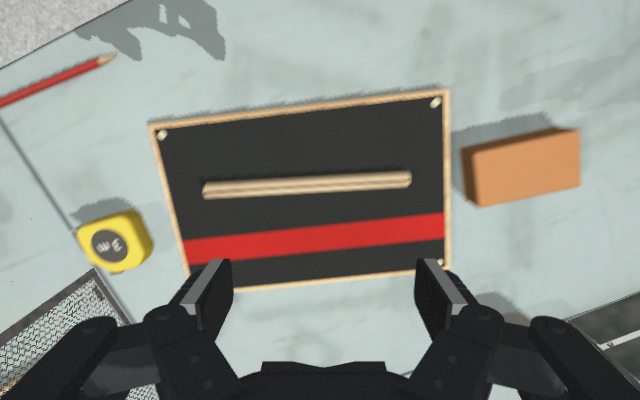

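The wrist view shows the dowel from (203,191) to (411,179), its pencil line on top. The red band runs from (186,250) to (444,225) and is fully visible.

```bash
cat > meas.py <<'E'
import sys
from h import *
def rect(C,m,z):
    v,u=np.nonzero(m); w=world(C,np.c_[u,v],z)[:,:2]
    (c,s,a)=cv2.minAreaRect((w*1000).astype(np.float32))
    c0=w.mean(0); _,_,V=np.linalg.svd(w-c0,full_matrices=False); d=V[0]*np.sign(V[0][1])
    t=(w-c0)@d; lo,hi=np.percentile(t,[.3,99.7])
    return c0+d*(lo+hi)/2, d, hi-lo, np.std((w-c0)@V[1])*np.sqrt(12)
def meas(C):
    hsv=cv2.cvtColor(C[0],cv2.COLOR_RGB2HSV).astype(int);H,S,V=hsv[...,0],hsv[...,1],hsv[...,2]
    uv=np.stack(np.meshgrid(np.arange(640),np.arange(400)),-1).reshape(-1,2)
    w=world(C,uv,.012).reshape(400,640,3)
    x=w[...,:2]-[.498,-.063]; a=-.298
    bx=x@[np.cos(a),np.sin(a)]; by=x@[-np.sin(a),np.cos(a)]
    on=(abs(bx)<.094)&(abs(by)<.17)
    big=lambda m:(lambda r:r[1]==1+np.argmax(r[2][1:,4]))(cv2.connectedComponentsWithStats(m.astype(np.uint8)))
    red=big(on&((H<6)|(H>174))&(S>150)&(V>90))
    rod=big(on&(abs(by)<.14)&(H>6)&(H<30)&(V>110)&(S<170))
    return rect(C,red,.012),rect(C,rod,.021)
if __name__=="__main__":
    C=cam(sys.argv[1]); b,r=meas(C)
    print("band",*b);print("rod",*r)
    bx=np.array([b[1][1],-b[1][0]]); q=b[0]-r[0]
    print("to band x,y mm",1e3*q@bx,1e3*q@b[1],"rod yaw rel band",np.arctan2(*(-r[1]))-0 - np.arctan2(*(-b[1])))
    s=bot.get_state();R=s["tool_rot"];p=s["ee_pos"]
    print("t",s["time_s"],"rod in tool",1e3*R.T@(np.r_[r[0],.028]-p),"axis",R.T@np.r_[r[1],0],"F",s["contact_force"],"z",p[2])
E
python3 meas.py wrist; python3 meas.py top
```

```text
band [ 0.54581894 -0.06711074] [0.2796855  0.96009167] 0.30457192888126294 0.030743798085395364
rod [ 0.48184499 -0.04710315] [0.33164298 0.94340497] 0.22240242332076257 0.016851967477709735
to band x,y mm 67.0166882973479 -1.316529128272552 rod yaw rel band 0.05457806112900965
t 1.8 rod in tool [ -5.73478803 -14.8122657  220.2952129 ] axis [ 0.06252381  0.9980422  -0.00159103] F [-0.12409285 -0.69834553  0.65354874] z 0.24826539305219764
band [ 0.52203334 -0.15549105] [0.28643817 0.95809873] 0.12330623610198276 0.03259593021123804
rod [ 0.45549752 -0.13030012] [0.34321599 0.93925651] 0.04805973866750417 0.014415212502546076
to band x,y mm 70.96353307046246 -5.077006627756664 rod yaw rel band 0.05983158435689084
t 1.85 rod in tool [ -15.48768728 -104.14770722  220.08492315] axis [ 4.68107162e-02  9.98903628e-01 -5.45820755e-04] F [ 0.08128796  0.44309981 -0.51238726] z 0.24803129546914365
```

The dowel mid measures (0.482,-0.047), with length and width as expected. It is 67 mm short of the band and skewed by 0.055 rad. Each 22 mm pad stroke can roll it about 17 mm, so I'll use four strokes. First I'll come down behind it and find contact.

```bash
python3 -m creep '{"translation":[[0,0,0],[3,-15,30],[0,0,40],[0,0,40],[0,0,40],[0,0,30],[0,0,10],[0,0,0]],"delta_rot":[[0,0,-0.062],[0,0,0],[0,0,0],[0,0,0],[0,0,0],[0,0,0],[0,0,0],[0,0,0]],"claw":[80,80,80,80,80,80,80,80]}'; python3 -m creep '{"translation":[[0,0,5],[0,0,3],[0,0,0],[0,0,0]],"delta_rot":[[0,0,0],[0,0,0],[0,0,0],[0,0,0]],"claw":[80,80,80,80]}'
```

```text
time_s: 2.65
ee_pos: [0.4729, -0.0385, 0.0573]
tool_rot: [[-0.946, 0.323, -0.003], [0.323, 0.946, 0.0], [0.003, -0.001, -1.0]]
contact_force: [-0.6, -0.7, 1.5]
width: 0.939
grip_force: 0.0
time_s: 3.05
ee_pos: [0.4744, -0.0395, 0.051]
tool_rot: [[-0.946, 0.325, 0.002], [0.325, 0.946, 0.0], [-0.001, 0.001, -1.0]]
contact_force: [0.1, -0.2, 1.1]
width: 0.942
grip_force: 0.0
```

```bash
for i in 1 ; do python3 -m creep '{"translation":[[0,-4,3],[0,0,2],[0,0,0],[0,0,0]],"delta_rot":[[0,0,0],[0,0,0],[0,0,0],[0,0,0]],"claw":[80,80,80,80]}'; done;  python3 -m creep '{"translation":[[0,0,2],[0,0,2],[0,0,0],[0,0,0]],"delta_rot":[[0,0,0],[0,0,0],[0,0,0],[0,0,0]],"claw":[80,80,80,80]}';python3 meas.py wrist
```

```text
time_s: 3.45
ee_pos: [0.4725, -0.0434, 0.0452]
tool_rot: [[-0.946, 0.325, -0.0], [0.325, 0.946, 0.0], [0.0, 0.0, -1.0]]
contact_force: [-0.5, -0.0, 0.6]
width: 0.942
grip_force: 0.0
time_s: 3.85
ee_pos: [0.4725, -0.0433, 0.0412]
tool_rot: [[-0.946, 0.325, -0.0], [0.325, 0.946, 0.0], [0.0, -0.0, -1.0]]
contact_force: [-0.7, -0.2, -0.0]
width: 0.936
grip_force: 0.0
band [ 0.53902535 -0.04929507] [0.35869119 0.93345628] 0.07969228990028257 0.011111709997822202
rod [ 0.47956385 -0.04491274] [0.33250328 0.9431021 ] 0.08842389949647445 0.01229209637844294
to band x,y mm 57.0766188509868 17.23760278427375 rod yaw rel band -0.027908771639692187
t 3.9 rod in tool [-7.17833244  0.73817313 13.20992018] axis [-8.29316121e-03  9.99965611e-01 -2.15477711e-05] F [-0.36254091  0.18331347  0.48787874] z 0.04121095354456765
```

```bash
python3 -m creep '{"translation":[[0,0,2],[0,0,1],[0,0,0],[0,0,0]],"delta_rot":[[0,0,0],[0,0,0],[0,0,0],[0,0,0]],"claw":[80,80,80,80]}';  python3 -m creep '{"translation":[[0,0,1],[0,0,1],[0,0,0],[0,0,0]],"delta_rot":[[0,0,0],[0,0,0],[0,0,0],[0,0,0]],"claw":[80,80,80,80]}'
```

```text
time_s: 4.3
ee_pos: [0.4725, -0.0433, 0.0382]
tool_rot: [[-0.946, 0.325, -0.0], [0.325, 0.946, 0.0], [0.0, 0.0, -1.0]]
contact_force: [0.0, 0.0, 0.3]
width: 0.938
grip_force: 0.0
time_s: 4.7
ee_pos: [0.4725, -0.0433, 0.0362]
tool_rot: [[-0.946, 0.325, -0.0], [0.325, 0.946, 0.0], [0.0, 0.0, -1.0]]
contact_force: [0.1, -0.3, 0.5]
width: 0.935
grip_force: 0.0
```

Run:
```python
from h import *
C=cam("wrist"); cv2.imwrite("pics/w2.png",C[0][...,::-1])
```

```text
(no output)
```

View pics/w2.png

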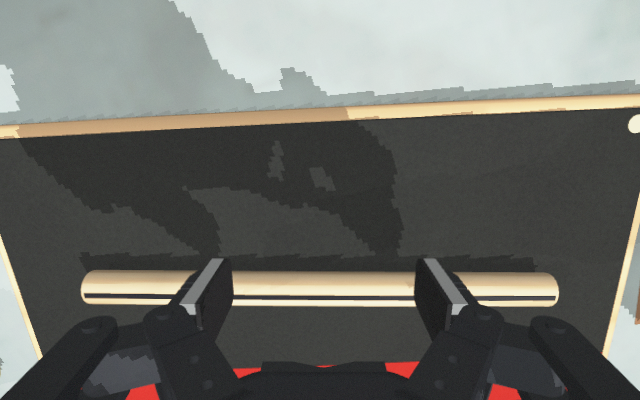

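The fingertips at (205,265) and (440,265) stand just over the dowel, which runs from (82,287) to (558,290) parallel to the jaws. I'll keep going down.

```bash
python3 -m creep '{"translation":[[0,0,1],[0,0,0],[0,0,0]],"delta_rot":[[0,0,0],[0,0,0],[0,0,0]],"claw":[80,80,80]}' | grep -E "ee|cont";  python3 -m creep '{"translation":[[0,0,1],[0,0,0],[0,0,0]],"delta_rot":[[0,0,0],[0,0,0],[0,0,0]],"claw":[80,80,80]}'| grep -E "ee|cont"; python3 -m creep '{"translation":[[0,0,1],[0,0,0],[0,0,0]],"delta_rot":[[0,0,0],[0,0,0],[0,0,0]],"claw":[80,80,80]}'| grep -E "ee|cont"
```

```text
ee_pos: [0.4726, -0.0433, 0.0353]
contact_force: [-0.7, 0.0, -0.3]
ee_pos: [0.4725, -0.0433, 0.0342]
contact_force: [-0.8, -0.5, -0.1]
ee_pos: [0.4726, -0.0433, 0.0333]
contact_force: [-0.2, 0.4, 0.7]
```

```bash
python3 -m creep '{"translation":[[0,0,1],[0,0,0],[0,0,0]],"delta_rot":[[0,0,0],[0,0,0],[0,0,0]],"claw":[80,80,80]}' | grep -E "ee|cont";  python3 -m creep '{"translation":[[0,0,1],[0,0,0],[0,0,0]],"delta_rot":[[0,0,0],[0,0,0],[0,0,0]],"claw":[80,80,80]}'| grep -E "ee|cont"
```

```text
ee_pos: [0.4727, -0.0433, 0.0328]
contact_force: [-2.0, -0.3, 7.0]
ee_pos: [0.473, -0.0434, 0.0325]
contact_force: [-4.0, -0.7, 14.0]
```

```bash
python3 -m creep '{"translation":[[-2,0,0],[-3,0,0],[-4,0,0],[-4,0,0],[-4,0,0],[-4,0,0],[-3,0,0],[0,0,0]],"delta_rot":[[0,0,-0.002],[0,0,-0.002],[0,0,-0.003],[0,0,-0.003],[0,0,-0.003],[0,0,-0.002],[0,0,-0.002],[0,0,0]],"claw":[80,80,80,80,80,80,80,80]}';python3 meas.py wrist;  python3 -c "
from h import *
C=cam('wrist'); cv2.imwrite('pics/w3.png',C[0][...,::-1])"
```

```text
time_s: 7.05
ee_pos: [0.4985, -0.0523, 0.0336]
tool_rot: [[-0.95, 0.311, 0.007], [0.311, 0.95, -0.001], [-0.007, 0.001, -1.0]]
contact_force: [0.2, -1.6, 16.4]
width: 0.932
grip_force: 8.5
band [ 0.54397136 -0.06634289] [0.28795184 0.95764489] 0.11074950051796606 0.026781630476947565
rod [ 0.49457945 -0.05202429] [0.33026509 0.94388822] 0.2275910556030884 0.01771108242524917
to band x,y mm 51.4229785526323 0.5103531659793765 rod yaw rel band 0.04449700367200249
t 7.1 rod in tool [ 3.88004527 -0.99321586  5.60916404] axis [-0.02012586  0.99979614  0.00162242] F [ 0.35507781 -1.88256881 16.84175252] z 0.0336369695603052
```

View pics/w3.png

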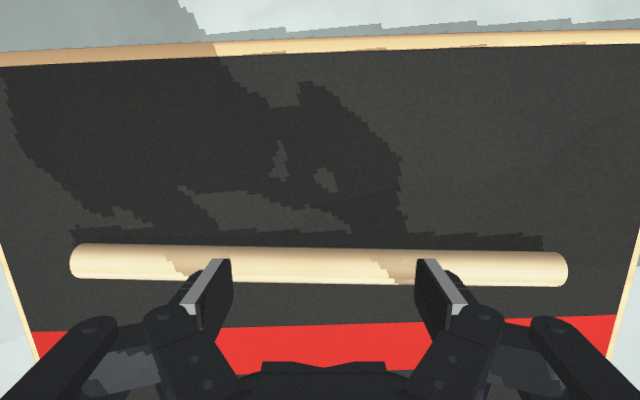

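The dowel rolled 13.5 mm for 27 mm of finger travel, which is true rolling, and the pencil line has left the top. The rod now runs from (70,261) to (567,270). Its yaw barely followed the fingers. Next stroke.

```bash
python3 -m creep '{"translation":[[0,0,-4],[0,0,-5],[7,0,0],[7,0,0],[0,0,5],[0,0,2],[0,0,1],[0,0,0]],"delta_rot":[[0,0,0],[0,0,0],[0,0,0.01],[0,0,0.01],[0,0,0],[0,0,0],[0,0,0],[0,0,0]],"claw":[80,80,80,80,80,80,80,80]}';python3 meas.py wrist
```

```text
time_s: 7.95
ee_pos: [0.482, -0.0466, 0.0319]
tool_rot: [[-0.945, 0.328, -0.0], [0.328, 0.945, -0.0], [0.0, -0.0, -1.0]]
contact_force: [0.2, 0.2, 0.2]
width: 0.932
grip_force: 0.0
band [ 0.53614881 -0.06329996] [0.30228215 0.9532185 ] 0.102420644178145 0.012085493470678657
rod [ 0.4954527  -0.05042901] [0.32976673 0.94406245] 0.08909915499268936 0.01880044166793281
to band x,y mm 42.68293676771655 0.03287672729799955 rod yaw rel band 0.028970576170171736
t 8.0 rod in tool [-13.85564424   0.77855872   4.08221882] axis [-2.16636473e-03  9.99997649e-01 -9.41235952e-05] F [-0.22043699 -0.60536412  0.22772632] z 0.03208502395242441
```

```bash
python3 -m creep '{"translation":[[0,0,-5],[-5,0,0],[0,0,2],[0,0,2],[0,0,0.5],[0,0,0]],"delta_rot":[[0,0,0],[0,0,0],[0,0,0],[0,0,0],[0,0,0],[0,0,0]],"claw":[80,80,80,80,80,80]}';python3 meas.py wrist | tail -2
```

```text
time_s: 8.6
ee_pos: [0.487, -0.0482, 0.0333]
tool_rot: [[-0.945, 0.328, 0.0], [0.328, 0.945, 0.0], [-0.0, 0.001, -1.0]]
contact_force: [-0.9, 0.4, 7.7]
width: 0.934
grip_force: 3.7
to band x,y mm 45.723975640927975 0.14478250389272976 rod yaw rel band 0.029656387744092072
t 8.65 rod in tool [-8.35298624  0.73346769  5.26866961] axis [-1.09491204e-03  9.99999265e-01  5.21226941e-04] F [-1.95661887  0.04660356  6.92195946] z 0.03326594994411983
```

```bash
python3 -m creep '{"translation":[[-4,0,0.5],[-5,0,0],[-5,0,0],[-5,0,0],[-5,0,0],[-5,0,0],[-4,0,0],[0,0,0]],"delta_rot":[[0,0,-0.008],[0,0,-0.01],[0,0,-0.01],[0,0,-0.01],[0,0,-0.01],[0,0,-0.008],[0,0,-0.004],[0,0,0]],"claw":[80,80,80,80,80,80,80,80]}';python3 meas.py wrist
```

```text
time_s: 9.45
ee_pos: [0.5203, -0.0596, 0.0337]
tool_rot: [[-0.962, 0.272, 0.004], [0.272, 0.962, -0.001], [-0.004, 0.0, -1.0]]
contact_force: [-0.8, -2.3, 10.1]
width: 0.938
grip_force: 5.2
band [ 0.54663112 -0.06594297] [0.280827  0.9597584] 0.105210024860129 0.03037776599902883
rod [ 0.51177034 -0.05796201] [0.32923228 0.94424896] 0.22748525018703375 0.017244038429557143
to band x,y mm 35.69919410633032 2.1300575863606026 rod yaw rel band 0.0508347332939314
t 9.5 rod in tool [ 8.54591454 -0.75012397  5.63299734] axis [-6.00291128e-02  9.98196545e-01  4.03819835e-04] F [-0.45718266 -2.46335582  9.64315127] z 0.03367038132419696
```

Rolling holds true (33 mm of finger travel gave 17 mm), but yaw doesn't follow; I'll correct that at the end. Two more strokes will do it.

```bash
python3 -m creep '{"translation":[[0,0,-5],[6,0,0],[6,0,0],[5,0,0],[0,0,2],[0,0,2],[0,0,1],[0,0,0]],"delta_rot":[[0,0,0],[0,0,0.02],[0,0,0.02],[0,0,0.02],[0,0,0],[0,0,0],[0,0,0],[0,0,0]],"claw":[80,80,80,80,80,80,80,80]}';python3 meas.py wrist
```

```text
time_s: 10.3
ee_pos: [0.502, -0.0531, 0.0325]
tool_rot: [[-0.945, 0.328, -0.0], [0.328, 0.945, 0.0], [0.0, 0.0, -1.0]]
contact_force: [-1.1, 0.2, 4.2]
width: 0.937
grip_force: 2.3
band [ 0.54454832 -0.06705724] [0.29112526 0.95668494] 0.10951385106961384 0.027803276485520424
rod [ 0.51242696 -0.05573686] [0.33304073 0.94291244] 0.08599240024802587 0.018838814476045816
to band x,y mm 34.02566090699064 -1.4786918071840678 rod yaw rel band 0.04412374249632478
t 10.35 rod in tool [-10.58425403   0.87329051   4.4732769 ] axis [-5.80746800e-03  9.99983062e-01  3.86224572e-04] F [-1.02342907  0.62268473  4.60253193] z 0.032474987492574006
```

```bash
python3 -m creep '{"translation":[[-4,0,-0.5],[-5,0,0.5],[-5,0,0],[-5,0,0],[-5,0,0],[-5,0,0],[-5,0,0],[-2,0,0]],"delta_rot":[[0,0,0],[0,0,0],[0,0,0],[0,0,0],[0,0,0],[0,0,0],[0,0,0],[0,0,0]],"claw":[80,80,80,80,80,80,80,80]}';python3 meas.py wrist; python3 -m creep '{"translation":[[0,0,-5],[5,0,0],[5,0,0],[4,0,0],[0,0,0],[0,0,2],[0,0,2],[0,0,0]],"delta_rot":[[0,0,0],[0,0,0],[0,0,0],[0,0,0],[0,0,0],[0,0,0],[0,0,0],[0,0,0]],"claw":[80,80,80,80,80,80,80,80]}';python3 meas.py wrist
```

```text
time_s: 11.15
ee_pos: [0.5384, -0.0658, 0.0338]
tool_rot: [[-0.945, 0.328, 0.004], [0.328, 0.945, -0.001], [-0.004, 0.001, -1.0]]
contact_force: [-1.3, 0.6, 11.0]
width: 0.938
grip_force: 5.6
band [ 0.5167883  -0.17417575] [0.32231533 0.94663236] 0.08546916787301537 0.026333712051482796
rod [ 0.5286255  -0.06401025] [0.33151371 0.9434504 ] 0.2276468396224594 0.01557737466373164
to band x,y mm 24.30254554173976 -108.10153925295542 rod yaw rel band 0.009733235441924393
t 11.2 rod in tool [10.12124363 -1.54147354  5.75275568] axis [-3.70627919e-03  9.99992655e-01  9.76859454e-04] F [-7.62803672e-04 -6.85224004e-01  9.83951061e+00] z 0.033801625245158666
time_s: 12.0
ee_pos: [0.5233, -0.0605, 0.0336]
tool_rot: [[-0.945, 0.328, 0.001], [0.328, 0.945, 0.0], [-0.001, 0.0, -1.0]]
contact_force: [-1.1, 0.7, 5.2]
width: 0.937
grip_force: 2.3
band [ 0.55229497 -0.0713466 ] [0.29833979 0.95445973] 0.10431805499349134 0.016496856942588872
rod [ 0.5285291  -0.06160152] [0.33026317 0.94388889] 0.08382888569885012 0.013980111399926982
to band x,y mm 25.59090590485048 -2.21098102629192 rod yaw rel band 0.03362961886856919
t 12.05 rod in tool [-5.23832652  0.65971818  5.6380901 ] axis [-2.70956385e-03  9.99996238e-01  4.26611293e-04] F [0.24560218 0.73637437 4.45432547] z 0.033633193464120685
```

```bash
python3 -m creep '{"translation":[[0,0,-3],[4,0,0],[0,0,3],[0,0,0.5],[-4,0,0],[-5,0,0],[-5,0,0],[-5,0,0]],"delta_rot":[[0,0,0],[0,0,0],[0,0,0],[0,0,0],[0,0,0],[0,0,0],[0,0,0],[0,0,0]],"claw":[80,80,80,80,80,80,80,80]}'; python3 -m creep '{"translation":[[-5,0,0],[-5,0,0],[-5,0,0],[0,0,0],[0,0,-10],[0,0,-40],[0,0,-40],[0,0,-30]],"delta_rot":[[0,0,0],[0,0,0],[0,0,0],[0,0,0],[0,0,0],[0,0,0],[0,0,0],[0,0,0]],"claw":[80,80,80,80,80,80,80,80]}'; python3 -m creep '{"translation":[[40,0,-30],[30,0,-30],[0,0,0],[0,0,0]],"delta_rot":[[0,0,0],[0,0,0],[0,0,0],[0,0,0]],"claw":[80,80,80,80]}';python3 meas.py wrist;  python3 -c "
from h import *
C=cam('wrist'); cv2.imwrite('pics/w4.png',C[0][...,::-1])"
```

```text
time_s: 12.85
ee_pos: [0.5386, -0.066, 0.0338]
tool_rot: [[-0.945, 0.328, 0.003], [0.328, 0.945, -0.0], [-0.003, 0.0, -1.0]]
contact_force: [-1.3, -0.7, 6.6]
width: 0.94
grip_force: 3.4
time_s: 13.65
ee_pos: [0.5516, -0.0705, 0.1554]
tool_rot: [[-0.945, 0.328, 0.002], [0.328, 0.945, -0.0], [-0.002, 0.001, -1.0]]
contact_force: [1.2, -1.0, 0.2]
width: 0.937
grip_force: 0.0
time_s: 14.05
ee_pos: [0.4852, -0.0471, 0.2138]
tool_rot: [[-0.945, 0.327, 0.003], [0.327, 0.945, 0.001], [-0.002, 0.002, -1.0]]
contact_force: [-0.0, -0.0, -0.1]
width: 0.938
grip_force: 0.0
band [ 0.54244948 -0.06679613] [0.27260342 0.96212649] 0.3046415343490677 0.03124983234050973
rod [ 0.54665918 -0.07009305] [0.33083078 0.9436901 ] 0.22176684700856591 0.0175401197685889
to band x,y mm -4.949014681600818 2.024481763622025 rod yaw rel band 0.06108589106232909
t 14.1 rod in tool [-65.37790088  -1.47838847 184.957567  ] axis [-3.56911612e-03  9.99993561e-01  3.73893976e-04] F [-0.33779034 -0.44098714 -0.19927662] z 0.21291162084210694
```

View pics/w4.png

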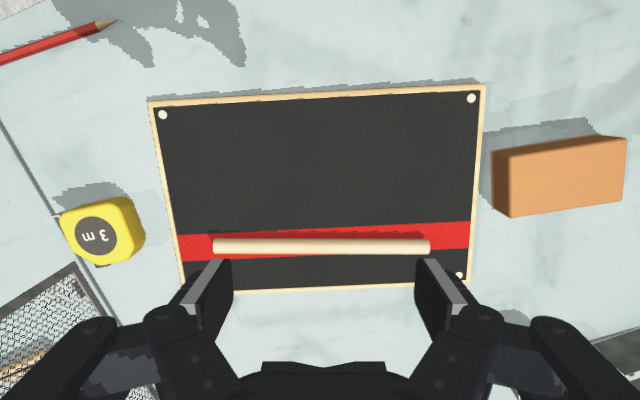

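The dowel lies on the red band from (215,246) to (430,247), with its middle about 2 mm from the band's centre line. It rolled about 66 mm, or 1.3 turns. The initial skew of about 3° remains, but the rod stays along the red. Turning it further would mean skidding it, so I'm leaving it. The hand is clear.

```bash
python3 -c "
from station import bot
print(bot.close_job())"
```

```text
the job is handed in; nothing more can be done
None
```

The dowel was rolled about 66 mm (1.3 turns) onto the red band and released with its middle about 2 mm off the band's centre line; its starting skew of about 3° remains, and the job is handed in (no verdict was shown).

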